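# Set a stop collar by a stack of strips

## Robot

A 6-joint arm with a two-finger parallel gripper is mounted at the origin on the work surface; the furniture and walls round the work are solid. World frame = base frame: x ahead of the robot, y to its left, z up, the work surface at z = 0. Lengths are in mm, angles in rad, forces in N, time in s.
With the tool pointing down it reaches from about 400 to 825 mm from the base axis. Payload 7 kg.
Tool frame: the origin (TCP) lies at the very end of the fingers, on their centre line; the grasp point (between the pads) lies 19 mm behind it (ctrl.tcp_to_grasp is the distance from the TCP to the grasp point, in mm); y points along the fingers, x is the direction in which the jaws open and shut, and the axes are right-handed (so a half turn about y gives the same grasp; the last joint's range is limited). The gripper opens to 88 mm and grips with 3 to 60 N. Pads are 19 mm wide; open, the fingers measure 130 mm over their backs; the gripper's body (78 mm by 193 mm) begins 47 mm behind the grasp point.
Start: joints at [1.523, 0.359, 0.012, 0, -1.224, -0.288], TCP at [222.437, 637.273, 226.561] pointing down, gripper open.
Joint ranges: [-3.07, 3.07], [-1.43, 2.12], [-1.02, 1.25], [-3.03, 1.67], [-3.05, -0], [-3.03, 3.03]. Speed limits (rad/s): [2.39, 2.39, 3.01, 3.14, 3.14, 3.14].

## Interface

Orientations are given as a 3x3 rotation matrix whose columns are the frame's x, y, z axes.
In Python, from station import ctrl gives the robot as it stands.
- The arm moves only by the tool move_arm, never from a script. Its argument "commands" is a list of rows, each a list of 7 numbers: the shift along the tool's x, y, z normalised to -1 to 1, where 1 is 0.04 m, then the turn, a rotation vector about the tool's x, y, z normalised to -1 to 1, where 1 is 5 degrees, then the gripper command: -1 is shut, 1 is fully open, values between are in proportion. In form: [[x, y, z, wx, wy, wz, hand], ...]. A call has 1 to 12 rows; each row shifts and turns the commanded pose from where the row before left it, along the tool's axes as they then stand; what a row does not reach is not made up. A row lasts 1/10 s, in which the tool goes at most 50 mm and 8.59 degrees, less where a joint would pass 70% of its speed; a pose out of reach is approached as far as the arm can. A call with a number of a shift or a turn outside -1 to 1 is refused whole. A call with a gripper value outside its range is refused whole. The fingers move at their own pace and stop on an object; "grip_force" is the grip in N (left out, the last holds). Time passes only in rows, so rows that do not move let the fingers close. It gives the time, the measured TCP pose, the force and the opening at its end, in the units of the state.
- ctrl.read_state(): the state, without advancing time (a new reading comes with each control period).
- ctrl.camera(name): name is "scene" or "top" or "wrist"; returns the picture (384x512x3 uint8, red, green, blue); there is no depth.
- ctrl.camera_model(name): a dict with "intrinsics" (3x3 intrinsics, pixels), "R" (3x3) and "t" (3): a world point X has camera coordinates R X + t; the wrist camera has in their place "tool_from_camera" (4x4, takes a point from camera to tool coordinates, whose origin is the TCP and whose axes are the tool frame's). Camera axes: x right, y down, z forward; pixel columns grow to the right and rows downward; lengths in mm; the calibration is good to about 2 mm. A picture is of the moment at which its call begins: read the wrist's pose just before it. camera_model takes no time and is no camera call.
- ctrl.close_job(): hands the job in, once; it reports no verdict.
The state is a dict: "time_s": time; "qpos": joint angles; "dq": joint speeds; "joint_torque": joint torques, N m; "ee_pos": TCP position; "eef_rot": TCP orientation; "wrist_force": force on the tool from outside, world axes, zero at the start; "ft_torque": the same for the moment, N m; "grip_width": finger opening in mm.
Only numpy, scipy, OpenCV 4.12 (cv2) and the standard library are available. Lean on these libraries where they do the work, as an engineer would, in place of code of your own. Each camera call takes 0.05 s, during which the arm holds its last target.

## Task

Set the knurled stop collar on the stand to the height of the loose steel strip stack that lies beside the stand: push the stack lengthwise into the stand's channel, under the collar, until its end meets the foot of the threaded post, then spin the collar down until it bears firmly on the stack, by finger effort only, not jammed down hard. Leave the stack there, nipped under the collar, let go of everything, and do not disturb the pliers, the marker or the C-clamp.

Things in the scene. Friction and masses are not known exactly. Their poses are not given: they have to be found in the camera images.
- stand: Fixed steel stand with an upright threaded post and a channel for a strip stack. Origin on the table under the post's axis; x level from the channel's open end to the post (a stack is pushed in along +x), y to the left, z up. Base plate 10 mm thick, x = -128 to +42 mm, 96 mm wide, with 3 mm screw heads near its corners. Post 18 mm across, top 83 mm above the table.
- mouth (a point): Mouth of the channel, on top of the base plate, 78 mm from the post's axis, axes as the stand's. Two cheeks 14 mm high stand on the plate 18 to 62 mm from the post's axis, 41 mm apart inside and 57 mm outside; from there out to this point they flare to about 49 mm inside.
- seat (a point): Where the stack's origin lies when the stack is fully in: on top of the base plate, on the channel's centre line, 73 mm from the post's axis, axes as the stand's. A round foot boss on the post (26 mm across, 12 mm high) stops the stack's end.
- collar: Knurled round aluminium collar on the post, 54 mm across, 28 mm high. Origin at the centre of its underside, on the post's axis, z up. Right-hand thread, 12 mm a turn (1.91 mm a radian): clockwise seen from above lowers it. Drag about 0.1 N m; it stays where left, and in a resting hand the drag can hold a recoil of 0.1 N m the other way. Its underside starts 45 to 50 mm above the table.
- collar_top (a point): Centre of the collar's top face, 28 mm above its underside. Down on the stack the underside is 40.4 mm above the table. The stack hardly yields: from the touch the pressure climbs some 8 N for each 0.03 rad, so feel for the end and stop when the turning moment is about 0.3 N m above the free drag (some 30 N on the stack; over 80 N is jammed).
- stack: Loose dark steel strip stack, the one lying alone closest to the stand: about 125 mm long (x; solid part 118 mm), 37 mm wide (y), 30 mm high (z), 0.55 to 0.9 kg, one rigid piece with ragged sides and a hole near one end. Origin at the centre of its underside. Either end may go in first.
- pliers: Loose combination pliers, 182 x 48 x 10 mm, lying flat; origin at the centre of the underside, x along them. Leave alone.
- marker: Loose paint marker, 138 x 19 x 16 mm, lying flat; origin at the centre of the underside, x along it. Leave alone.
- c_clamp: Loose C-clamp, 146 x 78 x 16 mm, lying on its side; origin at the centre of the underside. Leave alone.
Things that resemble listed ones, but are neither listed nor needed, are in the scene too. What is shaped like the stack but white or yellow is not meant.

How it is judged:
By the outcome, as a careful person would: the job done as asked, in the order asked, and still so for the second after the job is handed in, with the robot touching nothing.
It also fails if it takes over 72 s, if anything falls off the work surface, if the arm or the gripper's body presses on something with over 40 N, if the wrist force passes 120 N, or if a joint passes its speed limit or range.

## Working session

There is one attempt and no reset: what is moved stays moved. The work goes in short steps, Python scripts to look and compute and a tool call to move; the robot and the scene stay as the last step left them, time stands still between calls to the robot, and variables do not carry over. Pictures are saved under pics/ and viewed, and the job is handed in when it is done.

Besides the shell and the picture viewer there is one more tool, called by a JSON object that holds its "name" and its "arguments". move_arm: Moves the arm, as the interface text tells. Scaled input: -1 to 1 covers 0.04 m each way for a shift and 5 degrees each way for a turn. Its arguments: {"type":"object","properties":{"commands":{"type":"array","items":{"type":"array","items":{"type":"number"}}},"grip_force":{"type":"number"}},"required":["commands"]}

```bash
mkdir -p pics; ls; cat > h.py <<'E'
import numpy as np, cv2
from station import ctrl
def snap(n,f):
    s=ctrl.read_state(); im=np.array(ctrl.camera(n)); cv2.imwrite(f'pics/{f}.png',im[:,:,::-1]); return im,s
def cam(n,s=None):
    m=ctrl.camera_model(n); K=np.array(m['intrinsics'])
    if n=='wrist':
        T=np.array(m['tool_from_camera']);R=np.array(s['eef_rot']);p=np.array(s['ee_pos'])
        Rw=R@T[:3,:3]; c=R@T[:3,3]+p; return K,Rw.T,-Rw.T@c
    return K,np.array(m['R']),np.array(m['t'])
def ray(C,uv,z):
    K,R,t=C; c=-R.T@t; d=R.T@np.linalg.solve(K,np.array([uv[0],uv[1],1.])); return c+d*(z-c[2])/d[2]
def proj(C,X):
    K,R,t=C; p=K@(R@np.array(X,float)+t); return p[:2]/p[2]
E
python3 - <<'E'
from h import *
for n in ['scene','top','wrist']:
    im,s=snap(n,n+'0')
print({k:np.round(v,3) for k,v in s.items()})
for n in ['scene','top']: 
    K,R,t=cam(n); print(n,-R.T@t,R[2])
print(ctrl.camera_model('wrist'))
for f in['scene','top','wrist']:
    im=cv2.imread(f'pics/{f}0.png'); cv2.imwrite(f'pics/{f}0b.png',cv2.resize(im,(800,600)))
E
```

```text
pics
{'time_s': np.float64(0.1), 'qpos': array([ 1.523,  0.359,  0.011, -0.   , -1.224, -0.288]), 'dq': array([-0.001, -0.002,  0.004,  0.001,  0.001, -0.001]), 'joint_torque': array([-1.0000e-03, -5.8416e+01,  2.9375e+01,  7.0150e+00,  1.0000e-02,
       -0.0000e+00]), 'ee_pos': array([222.331, 636.872, 225.719]), 'eef_rot': array([[-0.33 , -0.   ,  0.944],
       [-0.944, -0.001, -0.33 ],
       [ 0.002, -1.   ,  0.   ]]), 'wrist_force': array([ 0.027,  0.032, -0.244]), 'ft_torque': array([-0.038,  0.044, -0.034]), 'grip_width': np.float64(87.326)}
scene [  10.07583579 -922.00676522  972.30789602] [ 0.37621581  0.65074741 -0.65953731]
top [ 295.37418373  -55.38527834 1307.73166453] [ 0.17588051  0.01635567 -0.98427564]
{'intrinsics': array([[335.35313495,   0.        , 251.52660369],
       [  0.        , 335.35313495, 199.71808535],
       [  0.        ,   0.        ,   1.        ]]), 'tool_from_camera': array([[ 9.99998980e-01, -1.10257358e-03, -9.07599752e-04,
        -2.16351118e-01],
       [ 6.10723368e-04, -2.44313192e-01,  9.69696185e-01,
        -1.58015232e+02],
       [-1.29089999e-03, -9.69695750e-01, -2.44312270e-01,
         6.46508301e+01],
       [ 0.00000000e+00,  0.00000000e+00,  0.00000000e+00,
         1.00000000e+00]])}
```

View pics/scene0b.png

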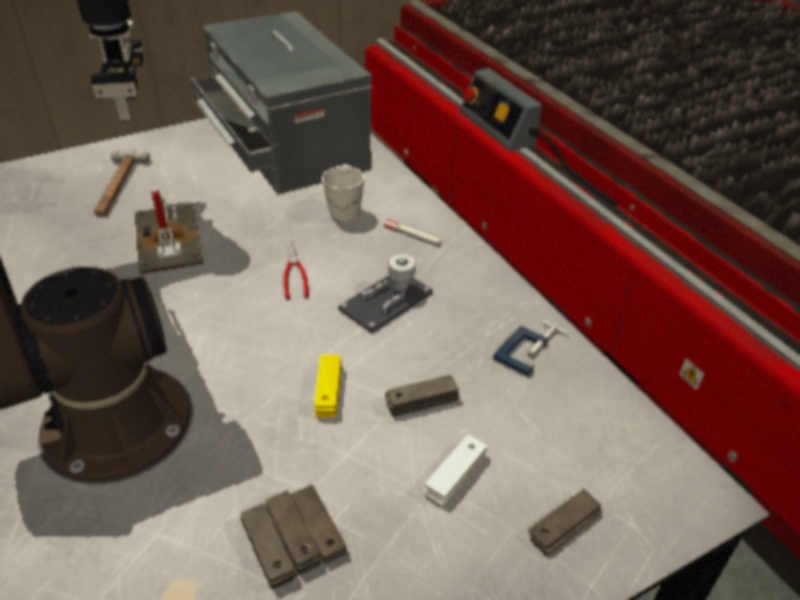

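View pics/top0b.png

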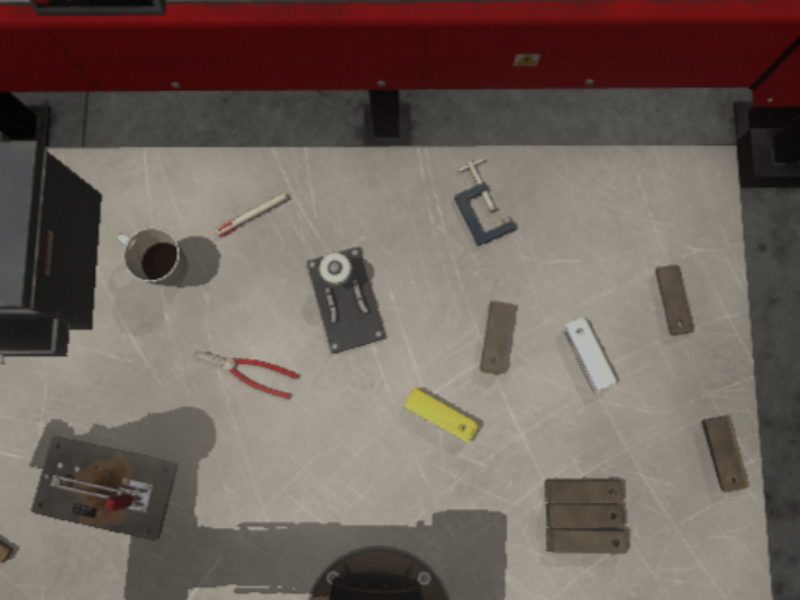

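View pics/wrist0b.png

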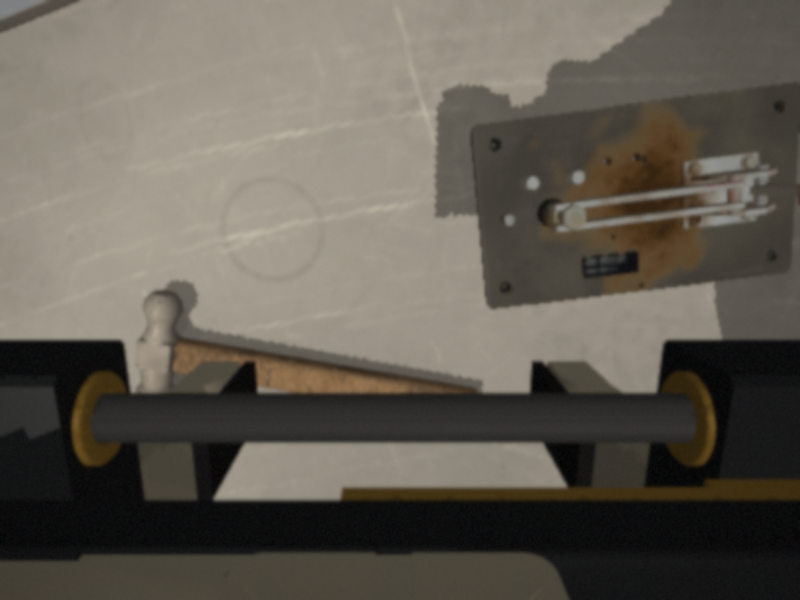

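The scene view shows the stand at about (385,300). The top view has the collar at (335,267), the plate around (345,300), and the nearest dark stack at (498,337). The other dark, white and yellow strips are decoys. Next I measure with masks.

```bash
python3 - <<'E'
from h import *
im=cv2.imread('pics/top0.png'); C=cam('top')
hsv=cv2.cvtColor(im,cv2.COLOR_BGR2HSV)
cv2.imwrite('pics/topz.png',cv2.resize(im[140:260,180:350],(800,565),interpolation=cv2.INTER_CUBIC))
g=cv2.cvtColor(im,cv2.COLOR_BGR2GRAY)
m=(g<110).astype(np.uint8)
for name,(x0,y0,x1,y1),z in [('stack',(300,182,338,248),30),('plate',(190,150,255,232),10)]:
    mm=np.zeros_like(m); mm[y0:y1,x0:x1]=m[y0:y1,x0:x1]
    mm=cv2.morphologyEx(mm,cv2.MORPH_OPEN,np.ones((3,3)))
    cs,_=cv2.findContours(mm,cv2.RETR_EXTERNAL,cv2.CHAIN_APPROX_NONE)
    c=max(cs,key=cv2.contourArea); P=np.array([ray(C,p[0],z)[:2] for p in c],np.float32)
    r=cv2.minAreaRect(P); print(name,cv2.contourArea(c),r); print(np.round(cv2.boxPoints(r),1))
# collar bright
mm=np.zeros_like(m); s=(slice(155,188),slice(198,232)); mm[s]=(g[s]>150)
cv2.imwrite('pics/mm.png',np.hstack([mm*255,m*255]))
cs,_=cv2.findContours(mm,cv2.RETR_EXTERNAL,cv2.CHAIN_APPROX_NONE)
c=max(cs,key=cv2.contourArea)
for z in(73,75,78):
  P=np.array([ray(C,p[0],z)[:2] for p in c],np.float32); print('collar',z,cv2.minEnclosingCircle(P),cv2.fitEllipse(P))
E
```

```text
stack 751.5 ((464.21612548828125, -201.91468811035156), (47.774600982666016, 123.18976593017578), 80.59430694580078)
[[ 399.5 -215.4]
 [ 521.1 -235.5]
 [ 528.9 -188.4]
 [ 407.4 -168.3]]
plate 1821.0 ((535.9124755859375, 53.5389404296875), (171.782470703125, 108.91853332519531), 16.091033935546875)
[[438.3  82.1]
 [468.5 -22.6]
 [633.5  25. ]
 [603.3 129.7]]
collar 73 ((576.8555297851562, 72.63400268554688), 24.702571868896484) ((576.7528076171875, 72.16419219970703), (46.42821502685547, 47.5424919128418), 97.65218353271484)
collar 75 ((576.3995361328125, 72.42656707763672), 24.662490844726562) ((576.2970581054688, 71.95758819580078), (46.35301971435547, 47.465476989746094), 97.65165710449219)
collar 78 ((575.7156372070312, 72.11554718017578), 24.602493286132812) ((575.6134033203125, 71.64768981933594), (46.240211486816406, 47.3499755859375), 97.65216064453125)
```

View pics/topz.png

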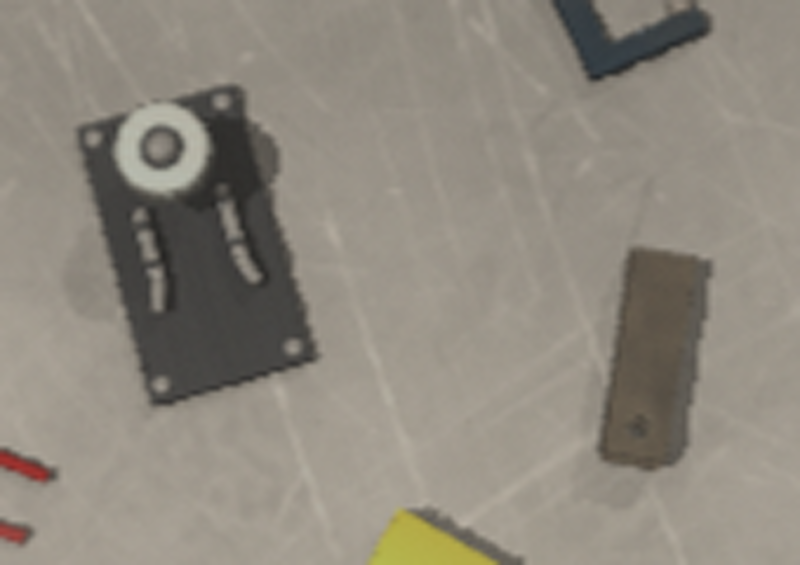

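View pics/mm.png

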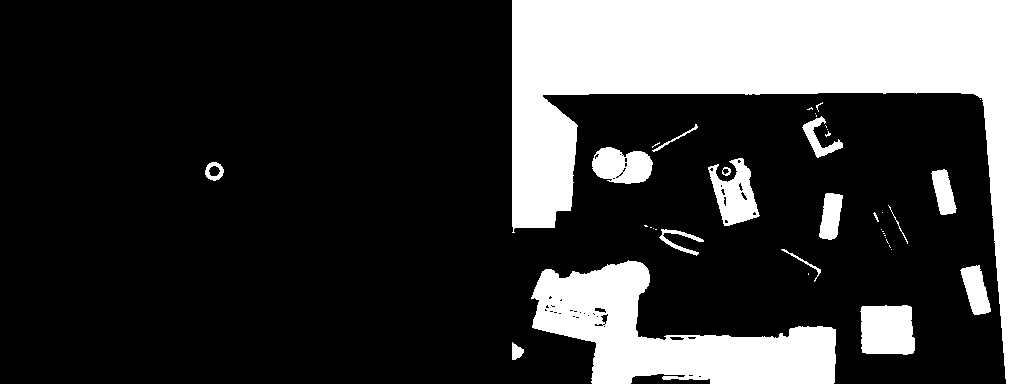

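{"name": "move_arm", "arguments": {"commands": [[0.8,0,0.7,0,0,0,1],[0.8,0,0.7,0,0,0,1],[0.8,0,0.7,0,0,0,1],[0.8,0,0.7,0,0,0,1],[0.8,0,0.7,0,0,0,1],[0.8,0,0.7,0,0,0,1],[0.8,0,0.7,0,0,0,1],[0.8,0,0.7,0,0,0,1],[0.82,0,0.52,0,0,0,1],[0.82,0,0.52,0,0,0,1],[0.82,0,0.52,0,0,0,1],[0.82,0,0.52,0,0,0,1]]}}

```text
time_s: 1.35
ee_pos: [384.8, 168.8, 226.6]
eef_rot: [[-0.329, 0.0, 0.944], [-0.944, 0.0, -0.329], [-0.0, -1.0, 0.0]]
wrist_force: [0.7, -0.1, 0.8]
grip_width: 87.9
```

{"name": "move_arm", "arguments": {"commands": [[0.82,0,0.52,0,0,0,1],[0.82,0,0.52,0,0,0,1],[0.82,0,0.52,0,0,0,1],[0.82,0,0.52,0,0,0,1],[0.82,0,0.52,0,0,0,1],[0.82,0,0.52,0,0,0,1],[0,0,0,0,-1,0,1],[0,0,0,0,-1,0,1],[0,0,0,0,0,0,1],[0,0,0,0,0,0,1]]}}

```text
time_s: 2.35
ee_pos: [437.7, -56.4, 226.5]
eef_rot: [[-0.163, -0.0, 0.987], [-0.987, 0.0, -0.163], [-0.0, -1.0, -0.0]]
wrist_force: [0.2, 0.0, 0.7]
grip_width: 87.5
```

```bash
python3 - <<'E'
from h import *
im,s=snap('wrist','w1')
print({k:np.round(v,3) for k,v in s.items()})
cv2.imwrite('pics/w1b.png',cv2.resize(im[:,:,::-1],(800,600),interpolation=cv2.INTER_CUBIC))
np.save('s1.npy',s,allow_pickle=True)
E
```

```text
{'time_s': np.float64(2.35), 'qpos': array([ 0.321, -0.038, -0.473, -0.   , -1.136,  1.086]), 'dq': array([ 0.01 , -0.002,  0.001,  0.001, -0.001, -0.   ]), 'joint_torque': array([ -0.303, -25.127,  28.336,   6.676,   0.083,   0.198]), 'ee_pos': array([437.712, -56.436, 226.481]), 'eef_rot': array([[-0.163, -0.   ,  0.987],
       [-0.987,  0.   , -0.163],
       [-0.   , -1.   , -0.   ]]), 'wrist_force': array([0.206, 0.044, 0.74 ]), 'ft_torque': array([ 0.01 ,  0.005, -0.058]), 'grip_width': np.float64(87.542)}
```

View pics/w1b.png

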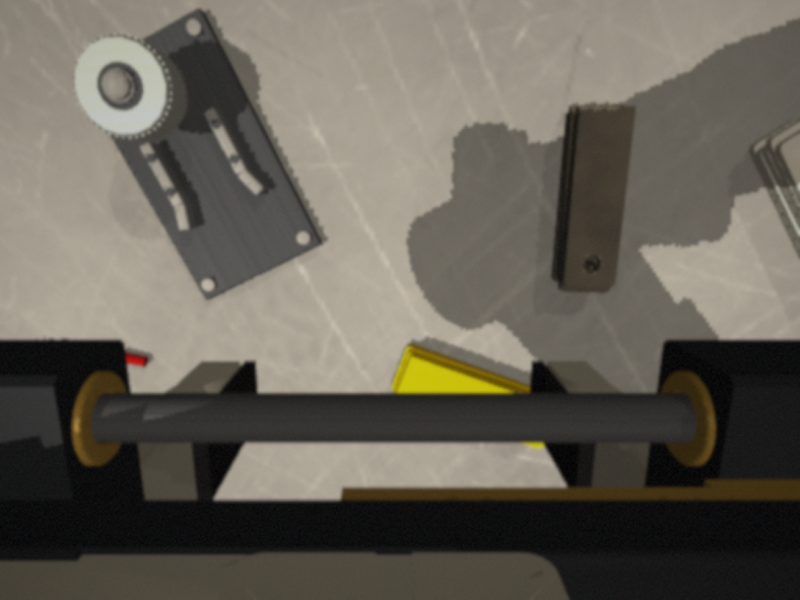

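```bash
python3 - <<'E'
from h import *
s=np.load('s1.npy',allow_pickle=True).item(); C=cam('wrist',s)
f=lambda p,z: ray(C,((p[0]+.5)*.64-.5,(p[1]+.5)*.64-.5),z)[:2]
im=cv2.imread('pics/w1.png')
for n,l,z in [('screws',[(194,27),(303,238),(208,285)],13),('corn',[(203,10),(322,240),(207,298)],10),('stack',[(573,106),(634,107),(613,290),(561,289)],30),('post',[(118,85)],83),('hole',[(592,264)],30)]:
    print(n,[np.round(f(p,z),1) for p in l])
Sc=[f(p,13) for p in [(194,27),(303,238),(208,285)]]
d=Sc[0]-Sc[1]; print('yaw',np.degrees(np.arctan2(d[1],d[0])),np.linalg.norm(d), np.linalg.norm(Sc[1]-Sc[2]))
e=Sc[2]-Sc[1];print('yaw2',np.degrees(np.arctan2(-e[0],e[1])))
# top cam screws
Ct=cam('top')
g=lambda p,z: ray(Ct,(180+(p[0]+.5)*170/800-.5,140+(p[1]+.5)*120/565-.5),z)[:2]
T=[g(p,13) for p in [(160,383),(92,137),(222,102),(292,345)]]
print('topscrews',np.round(T,1),np.round(g((160,147),83),1))
for a,b in((0,1),(3,2)):
    d=T[b]-T[a];print(np.degrees(np.arctan2(d[1],d[0])),np.linalg.norm(d))
cv2.imwrite('pics/wz1.png',cv2.resize(im[0:200,30:220],(760,800))[:600])
cv2.imwrite('pics/wz2.png',cv2.resize(im[55:200,340:420],(331,600)))
E
```

```text
screws [array([617. ,  44.3]), array([473.2,   2.9]), array([451.3,  77.5])]
corn [array([626.6,  36.9]), array([469.3,  -9.6]), array([441.6,  81.8])]
stack [array([ 528. , -186.4]), array([ 521. , -224.6]), array([ 404.3, -203.9]), array([ 410.9, -168.6])]
post [array([574.6,  70.7])]
hole [array([ 424.8, -191. ])]
yaw 16.033220416198624 149.6530294571667 77.72385850880961
yaw2 16.304066599464424
topscrews [[453.   76.9]
 [596.6 118.6]
 [617.2  43.3]
 [474.7   1.8]] [574.5  71.8]
16.2255270923452 149.50693872448394
16.242085378935766 148.40899754086766
```

View pics/wz1.png

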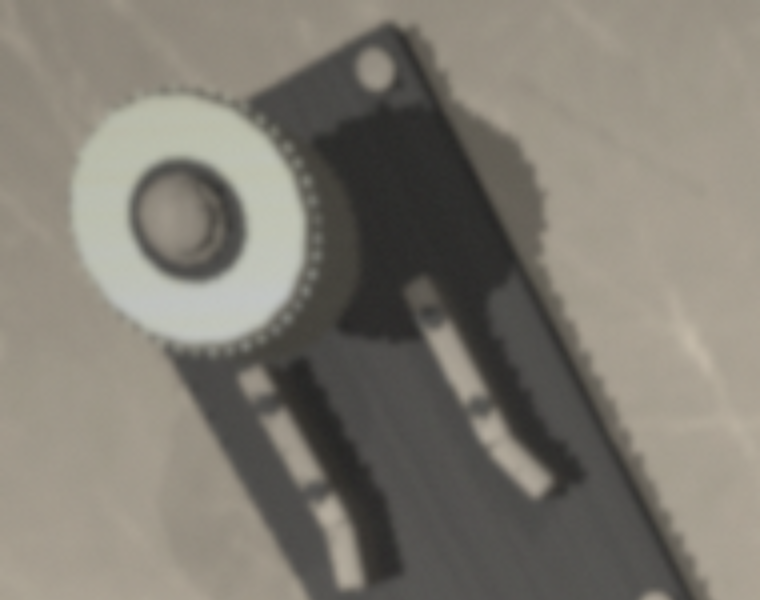

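View pics/wz2.png

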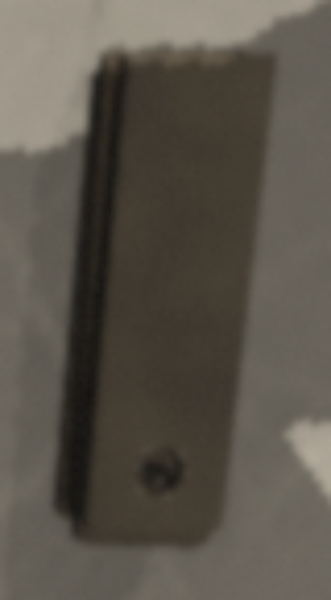

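The wrist view gives these positions:
- **Stand:** yaw 16.2°, post at about (575.3, 72).
- **Stack:** centre at about (466, -196), yaw -9.4°, hole end towards the robot. It lies at (560–634, 105–290) in the 800-px view.

I'll grasp 24 mm behind the stack's centre.

{"name": "move_arm", "arguments": {"commands": [[0.83,0.5,0.165,0,0,0,1],[0.83,0.5,0.165,0,0,0,1],[0.83,0.5,0.165,0,0,0,1],[0.83,0.5,0.165,0,0,0,1],[0,1,0,0,0,0,1],[0,1,0,0,0,0,1],[0,0.7,0,0,0,0,1],[0,0.4,0,0,0,0,1],[0,0.25,0,0,0,0,1],[0,0.1,0,0,0,0,1],[0,0,0,0,0,0,1]]}}

```text
time_s: 3.5
ee_pos: [442.9, -191.6, 8.6]
eef_rot: [[-0.161, -0.0, 0.987], [-0.987, -0.0, -0.161], [0.0, -1.0, -0.0]]
wrist_force: [-0.7, -0.6, 0.6]
grip_width: 88.0
```

```bash
python3 - <<'E'
from h import *
im,s=snap('wrist','w2')
print({k:np.round(v,3) for k,v in s.items()})
cv2.imwrite('pics/w2b.png',cv2.resize(im[:,:,::-1],(800,600),interpolation=cv2.INTER_CUBIC))
E
```

```text
{'time_s': np.float64(3.5), 'qpos': array([ 1.000e-03,  3.110e-01, -6.680e-01,  0.000e+00, -5.920e-01,
        1.409e+00]), 'dq': array([-0.001, -0.021,  0.009,  0.003, -0.013,  0.004]), 'joint_torque': array([ 1.0000e-02, -4.1652e+01,  1.7170e+01,  4.0320e+00,  2.6200e-01,
       -1.4000e-02]), 'ee_pos': array([ 442.881, -191.577,    8.649]), 'eef_rot': array([[-0.161, -0.   ,  0.987],
       [-0.987, -0.   , -0.161],
       [ 0.   , -1.   , -0.   ]]), 'wrist_force': array([-0.667, -0.56 ,  0.576]), 'ft_torque': array([-0.087,  0.017, -0.015]), 'grip_width': np.float64(87.989)}
```

View pics/w2b.png

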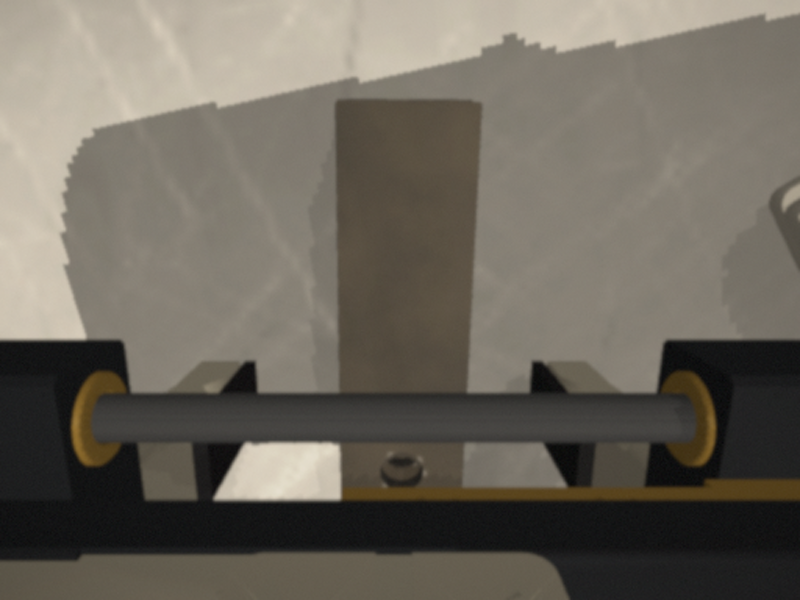

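The stack is centred between the fingers (340–480 px wide, aligned). Closing and lifting.

{"name": "move_arm", "arguments": {"commands": [[0,0,0,0,0,0,-1],[0,0,0,0,0,0,-1],[0,0,0,0,0,0,-1],[0,0,0,0,0,0,-1],[0,0,0,0,0,0,-1],[0,0,0,0,0,0,-1],[0,0,0,0,0,0,-1]], "grip_force": 55}}

```text
time_s: 4.25
ee_pos: [442.3, -192.0, 8.6]
eef_rot: [[-0.16, -0.001, 0.987], [-0.987, -0.0, -0.16], [0.0, -1.0, -0.001]]
wrist_force: [-0.5, -5.4, 1.6]
grip_width: 37.3
```

{"name": "move_arm", "arguments": {"commands": [[0,-0.1,0,0,0,0,-1],[0,-0.25,0,0,0,0,-1],[0,-0.5,0,0,0,0,-1],[0,-0.5,0,0,0,0,-1],[0,0,0,0,0,0,-1],[0,0,0,0,0,0,-1]]}}

```text
time_s: 4.85
ee_pos: [442.3, -191.6, 62.5]
eef_rot: [[-0.161, 0.001, 0.987], [-0.987, 0.0, -0.161], [-0.001, -1.0, 0.0]]
wrist_force: [-0.4, 0.6, -8.3]
grip_width: 36.5
```

```bash
python3 - <<'E'
from h import *
im,s=snap('wrist','w3')
print({k:np.round(v,3) for k,v in s.items()})
cv2.imwrite('pics/w3b.png',cv2.resize(im[:,:,::-1],(800,600),interpolation=cv2.INTER_CUBIC))
E
```

```text
{'time_s': np.float64(4.85), 'qpos': array([ 0.000e+00,  2.220e-01, -6.170e-01, -1.000e-03, -7.310e-01,
        1.409e+00]), 'dq': array([-0.001,  0.021, -0.018, -0.004,  0.003, -0.001]), 'joint_torque': array([ 6.7000e-02, -4.4019e+01,  2.4472e+01,  6.1800e+00,  2.7200e-01,
       -1.0000e-03]), 'ee_pos': array([ 442.335, -191.554,   62.507]), 'eef_rot': array([[-0.161,  0.001,  0.987],
       [-0.987,  0.   , -0.161],
       [-0.001, -1.   ,  0.   ]]), 'wrist_force': array([-0.407,  0.631, -8.301]), 'ft_torque': array([-0.003,  0.294, -0.008]), 'grip_width': np.float64(36.55)}
```

View pics/w3b.png

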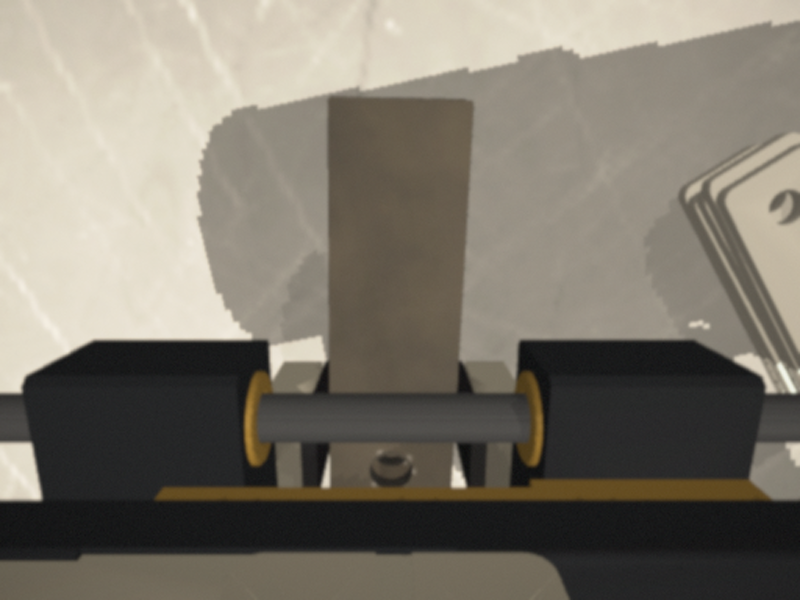

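Held level. Now to the front of the channel: shift, then turn 25.5° counter-clockwise.

{"name": "move_arm", "arguments": {"commands": [[-0.6,0,-0.17,0,0,0,-1],[-0.93,0,-0.27,0,0,0,-1],[-0.93,0,-0.27,0,0,0,-1],[-0.93,0,-0.27,0,0,0,-1],[-0.93,0,-0.27,0,0,0,-1],[-0.93,0,-0.27,0,0,0,-1],[0,0,0,0,-0.85,0,-1],[0,0,0,0,-0.85,0,-1],[0,0,0,0,-0.85,0,-1],[0,0,0,0,-0.85,0,-1],[0,0,0,0,-0.85,0,-1],[0,0,0,0,-0.85,0,-1]]}}

```text
time_s: 6.1
ee_pos: [415.3, 24.8, 61.4]
eef_rot: [[0.283, -0.002, 0.959], [-0.959, -0.001, 0.283], [0.0, -1.0, -0.003]]
wrist_force: [1.2, -0.5, -8.1]
grip_width: 36.1
```

{"name": "move_arm", "arguments": {"commands": [[0,0.3,0,0,0,0,-1],[0,0.2,0,0,0,0,-1],[0,0,0,0,0,0,-1],[0,0,0,0,0,0,-1]]}}

```text
time_s: 6.5
ee_pos: [415.9, 25.0, 42.1]
eef_rot: [[0.28, -0.001, 0.96], [-0.96, -0.001, 0.28], [0.0, -1.0, -0.002]]
wrist_force: [-1.1, 0.6, -6.6]
grip_width: 36.1
```

```bash
python3 - <<'E'
from h import *
im,s=snap('wrist','w4')
print({k:np.round(v,3) for k,v in s.items()})
cv2.imwrite('pics/w4b.png',cv2.resize(im[:,:,::-1],(800,600),interpolation=cv2.INTER_CUBIC))
np.save('s4.npy',s,allow_pickle=True)
P=np.array([575.3,72]);a=np.radians(16.2);u=np.array([np.cos(a),np.sin(a)]);v=np.array([-u[1],u[0]])
d=np.array(s['ee_pos'][:2])-P;print(d@u,d@v)
E
```

```text
{'time_s': np.float64(6.5), 'qpos': array([ 0.538,  0.158, -0.776,  0.   , -0.638,  1.316]), 'dq': array([-0.001, -0.017,  0.012,  0.001, -0.001, -0.   ]), 'joint_torque': array([-4.0000e-02, -3.4005e+01,  2.0426e+01,  5.1400e+00,  2.5700e-01,
       -5.0000e-03]), 'ee_pos': array([415.871,  24.989,  42.087]), 'eef_rot': array([[ 0.28 , -0.001,  0.96 ],
       [-0.96 , -0.001,  0.28 ],
       [ 0.   , -1.   , -0.002]]), 'wrist_force': array([-1.139,  0.554, -6.57 ]), 'ft_torque': array([-0.046,  0.126,  0.033]), 'grip_width': np.float64(36.089)}
-166.21451553929023 -0.6649448983487766
```

View pics/w4b.png

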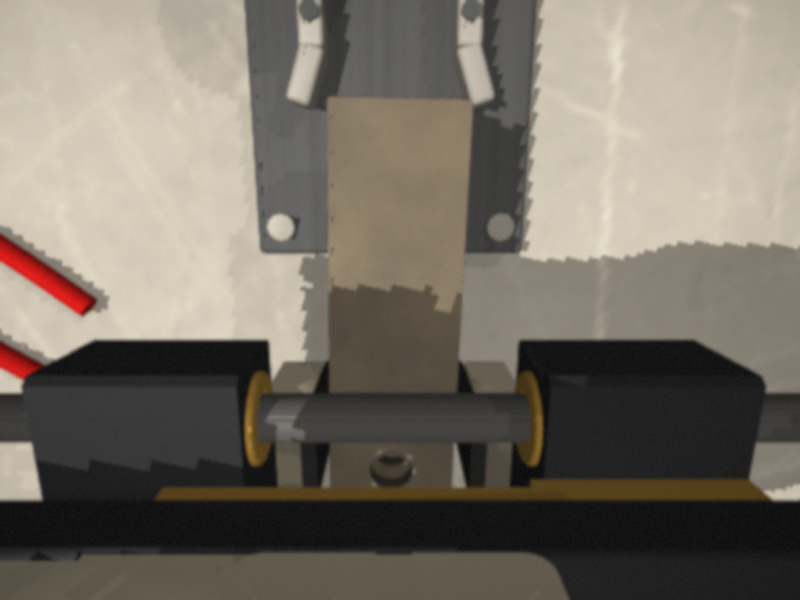

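Screw heads at (281,227) and (500,227) put the channel centre at about column 390. The stack front is centred at about 399, so it sits 2–2.5 mm to the right. I'll correct that and lower.

{"name": "move_arm", "arguments": {"commands": [[-0.035,0.2,0,0,-0.08,0,-1],[0,0.2,0,0,0,0,-1],[0,0.1,0,0,0,0,-1],[0,0.05,0,0,0,0,-1],[0,0,0,0,0,0,-1],[0,0,0,0,0,0,-1]]}}

```text
time_s: 7.15
ee_pos: [416.0, 26.6, 20.6]
eef_rot: [[0.287, -0.0, 0.958], [-0.958, -0.0, 0.287], [0.0, -1.0, -0.0]]
wrist_force: [-0.2, 0.4, -7.3]
grip_width: 36.6
```

```bash
python3 - <<'E'
from h import *
im,s=snap('wrist','w5')
print({k:np.round(v,3) for k,v in s.items()})
cv2.imwrite('pics/w5b.png',cv2.resize(im[:,:,::-1],(800,600),interpolation=cv2.INTER_CUBIC))
E
```

```text
{'time_s': np.float64(7.15), 'qpos': array([ 0.542,  0.199, -0.799,  0.   , -0.572,  1.319]), 'dq': array([ 0.001, -0.006,  0.002, -0.   , -0.002,  0.   ]), 'joint_torque': array([-1.0000e-02, -3.5966e+01,  1.8898e+01,  4.7560e+00,  2.6600e-01,
       -2.0000e-03]), 'ee_pos': array([416.014,  26.608,  20.603]), 'eef_rot': array([[ 0.287, -0.   ,  0.958],
       [-0.958, -0.   ,  0.287],
       [ 0.   , -1.   , -0.   ]]), 'wrist_force': array([-0.196,  0.444, -7.294]), 'ft_torque': array([-0.144,  0.135, -0.046]), 'grip_width': np.float64(36.555)}
```

View pics/w5b.png

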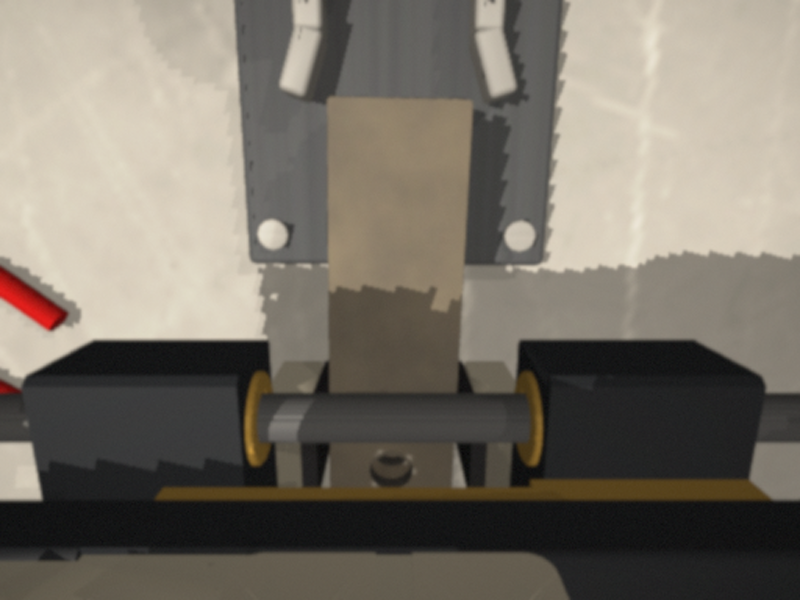

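Aligned: stack front mid at 399.5, cheeks mid at 398. Pushing in.

{"name": "move_arm", "arguments": {"commands": [[0,0,0.2,0,0,0,-1],[0,0,0.2,0,0,0,-1],[0,0.01,0.2,0,0,0,-1],[0,0.01,0.2,0,0,0,-1],[0,0,0.2,0,0,0,-1],[0,0,0,0,0,0,-1]]}}

```text
time_s: 7.8
ee_pos: [455.8, 38.6, 19.7]
eef_rot: [[0.287, 0.001, 0.958], [-0.958, 0.0, 0.287], [0.0, -1.0, 0.001]]
wrist_force: [1.0, -0.4, -7.0]
grip_width: 36.4
```

```bash
python3 - <<'E'
from h import *
im,s=snap('wrist','w6')
print({k:np.round(v,3) for k,v in s.items()})
cv2.imwrite('pics/w6b.png',cv2.resize(im[:,:,::-1],(800,600),interpolation=cv2.INTER_CUBIC))
E
```

```text
{'time_s': np.float64(7.8), 'qpos': array([ 0.517,  0.258, -0.714,  0.   , -0.598,  1.344]), 'dq': array([ 0.003, -0.014, -0.033, -0.011, -0.002, -0.006]), 'joint_torque': array([ -0.21 , -41.486,  19.682,   4.89 ,   0.082,   0.062]), 'ee_pos': array([455.813,  38.644,  19.725]), 'eef_rot': array([[ 0.287,  0.001,  0.958],
       [-0.958,  0.   ,  0.287],
       [ 0.   , -1.   ,  0.001]]), 'wrist_force': array([ 0.959, -0.36 , -6.976]), 'ft_torque': array([-0.043,  0.13 , -0.043]), 'grip_width': np.float64(36.446)}
```

View pics/w6b.png

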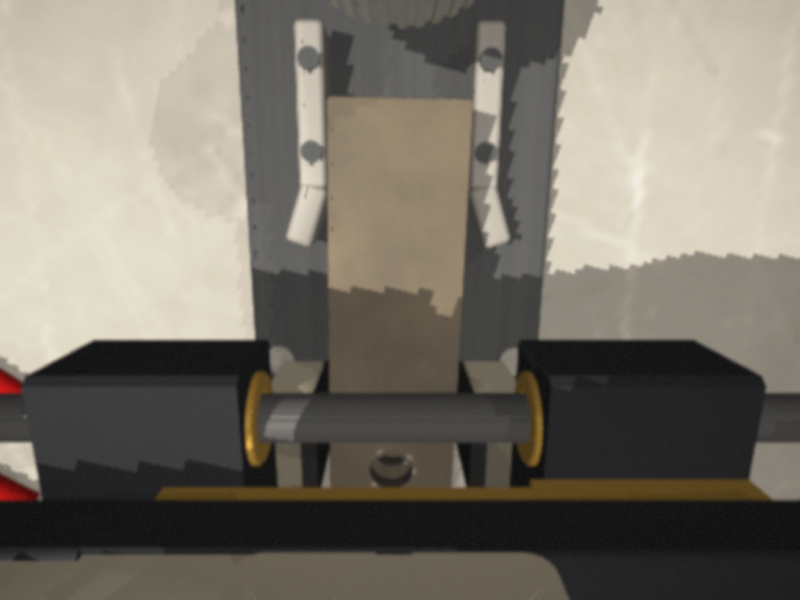

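{"name": "move_arm", "arguments": {"commands": [[0,0.005,0.15,0,0,0,-1],[0,0.005,0.15,0,0,0,-1],[0,0,0.12,0,0,0,-1],[0,0,0.08,0,0,0,-1],[0,0,0.05,0,0,0,-1],[0,0,0,0,0,0,-1]]}}

```text
time_s: 8.45
ee_pos: [475.5, 44.4, 19.3]
eef_rot: [[0.287, 0.0, 0.958], [-0.958, -0.0, 0.287], [0.0, -1.0, 0.0]]
wrist_force: [-0.5, -1.0, -8.2]
grip_width: 36.4
```

{"name": "move_arm", "arguments": {"commands": [[0,0,0.04,0,0,0,-1],[0,0,0.04,0,0,0,-1]]}}

```text
time_s: 8.65
ee_pos: [478.2, 45.2, 19.3]
eef_rot: [[0.287, -0.0, 0.958], [-0.958, -0.0, 0.287], [0.0, -1.0, -0.0]]
wrist_force: [0.4, 0.1, -7.1]
grip_width: 36.0
```

{"name": "move_arm", "arguments": {"commands": [[0,0.005,0.03,0,0,0,-1],[0,0.005,0.03,0,0,0,-1],[0,0,0,0,0,0,-1]]}}

```text
time_s: 8.95
ee_pos: [480.9, 46.1, 19.0]
eef_rot: [[0.287, 0.0, 0.958], [-0.958, 0.0, 0.287], [-0.0, -1.0, 0.0]]
wrist_force: [0.8, -0.3, -7.4]
grip_width: 36.3
```

{"name": "move_arm", "arguments": {"commands": [[0,0,0.03,0,0,0,-1],[0,0,0.03,0,0,0,-1],[0,0,0,0,0,0,-1]]}}

```text
time_s: 9.25
ee_pos: [482.9, 46.6, 18.9]
eef_rot: [[0.287, -0.0, 0.958], [-0.958, -0.0, 0.287], [0.0, -1.0, -0.0]]
wrist_force: [-1.7, 0.3, -5.7]
grip_width: 36.4
```

{"name": "move_arm", "arguments": {"commands": [[0,0.005,0.025,0,0,0,-1],[0,0.005,0.025,0,0,0,-1],[0,0,0,0,0,0,-1]]}}

```text
time_s: 9.55
ee_pos: [482.9, 46.5, 18.6]
eef_rot: [[0.286, -0.003, 0.958], [-0.958, -0.001, 0.286], [0.0, -1.0, -0.004]]
wrist_force: [-9.3, 0.7, 4.0]
grip_width: 36.6
```

```bash
python3 - <<'E'
from h import *
im,s=snap('wrist','w7')
print({k:np.round(v,3) for k,v in s.items()})
cv2.imwrite('pics/w7b.png',cv2.resize(im[:,:,::-1],(800,600),interpolation=cv2.INTER_CUBIC))
E
```

```text
{'time_s': np.float64(9.55), 'qpos': array([ 5.02e-01,  2.99e-01, -6.50e-01, -1.00e-03, -6.25e-01,  1.36e+00]), 'dq': array([-0.   , -0.003, -0.002,  0.001,  0.003, -0.001]), 'joint_torque': array([ -0.967, -41.698,  23.115,   6.109,   2.917,  -0.082]), 'ee_pos': array([482.878,  46.525,  18.573]), 'eef_rot': array([[ 0.286, -0.003,  0.958],
       [-0.958, -0.001,  0.286],
       [ 0.   , -1.   , -0.004]]), 'wrist_force': array([-9.327,  0.674,  3.952]), 'ft_torque': array([0.275, 3.372, 0.099]), 'grip_width': np.float64(36.595)}
```

View pics/w7b.png

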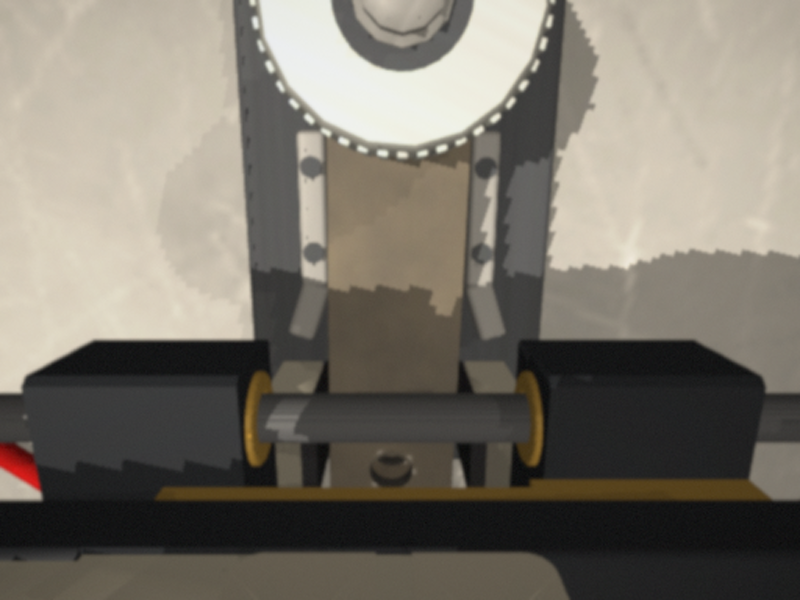

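{"name": "move_arm", "arguments": {"commands": [[0,0,0.025,0,0,0,-1],[0,0,0.025,0,0,0,-1],[0,0,0,0,0,0,-1]]}}

```text
time_s: 9.9
ee_pos: [482.9, 46.5, 18.6]
eef_rot: [[0.286, -0.006, 0.958], [-0.958, -0.002, 0.286], [0.0, -1.0, -0.007]]
wrist_force: [-18.4, 2.4, 13.2]
grip_width: 36.5
```

Firm stop against the foot: 18 N with no motion. I'll unload, open and rise.

{"name": "move_arm", "arguments": {"commands": [[0,0,-0.07,0,0,0,-1],[0,0,0,0,0,0,-1],[0,0,0,0,0,0,1],[0,0,0,0,0,0,1],[0,0,0,0,0,0,1],[0,0,0,0,0,0,1],[0,0,0,0,0,0,1],[0,0,0,0,0,0,1]]}}

```text
time_s: 10.7
ee_pos: [484.3, 47.1, 18.6]
eef_rot: [[0.287, 0.0, 0.958], [-0.958, 0.0, 0.287], [0.0, -1.0, 0.0]]
wrist_force: [1.0, 0.5, 0.1]
grip_width: 78.9
```

{"name": "move_arm", "arguments": {"commands": [[0,-0.2,0,0,0,0,1],[0,-0.8,0,0,0,0,1],[0,-1,0,0,0,0,1],[0,-1,0,0,0,0,1],[0,-1,-0.5,0,0,0,1],[0,0,-0.5,0,0,0,1],[0,0,0,0,0,0,1]]}}

```text
time_s: 11.4
ee_pos: [444.4, 35.2, 180.5]
eef_rot: [[0.286, 0.003, 0.958], [-0.958, 0.002, 0.286], [-0.001, -1.0, 0.003]]
wrist_force: [0.7, 0.1, -0.5]
grip_width: 87.9
```

```bash
python3 - <<'E'
from h import *
im,s=snap('wrist','w8')
print({k:np.round(v,3) for k,v in s.items()})
cv2.imwrite('pics/w8b.png',cv2.resize(im[:,:,::-1],(800,600),interpolation=cv2.INTER_CUBIC))
np.save('s8.npy',s,allow_pickle=True)
im,_=snap('scene','sc8')
cv2.imwrite('pics/sc8b.png',cv2.resize(im[140:230,200:300,::-1],(660,594),interpolation=cv2.INTER_CUBIC))
E
```

```text
{'time_s': np.float64(11.4), 'qpos': array([ 5.230e-01,  1.000e-02, -5.390e-01, -1.000e-03, -1.019e+00,
        1.338e+00]), 'dq': array([-0.004,  0.056,  0.014,  0.007,  0.021,  0.011]), 'joint_torque': array([ 2.1600e-01, -2.9472e+01,  2.7334e+01,  6.5240e+00,  1.2000e-02,
       -1.2700e-01]), 'ee_pos': array([444.426,  35.164, 180.458]), 'eef_rot': array([[ 0.286,  0.003,  0.958],
       [-0.958,  0.002,  0.286],
       [-0.001, -1.   ,  0.003]]), 'wrist_force': array([ 0.659,  0.091, -0.464]), 'ft_torque': array([-0.028, -0.047,  0.024]), 'grip_width': np.float64(87.908)}
```

View pics/w8b.png

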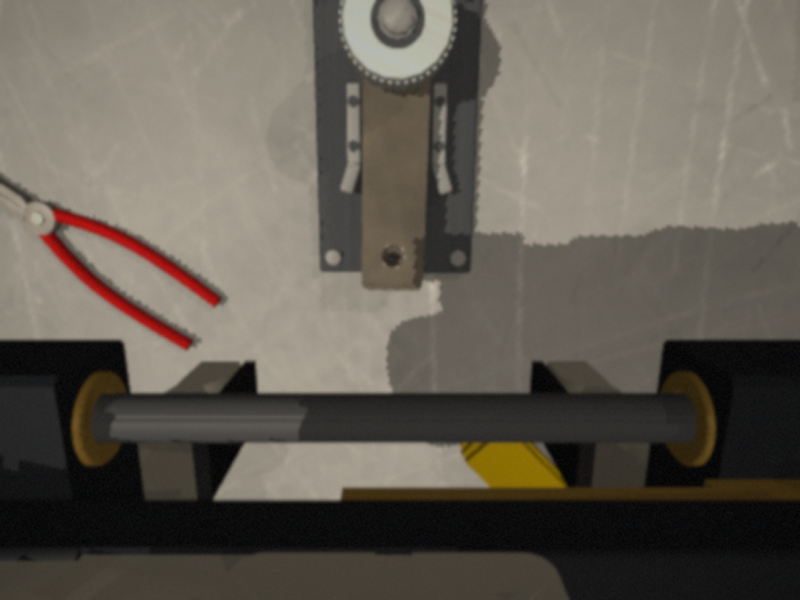

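View pics/sc8b.png

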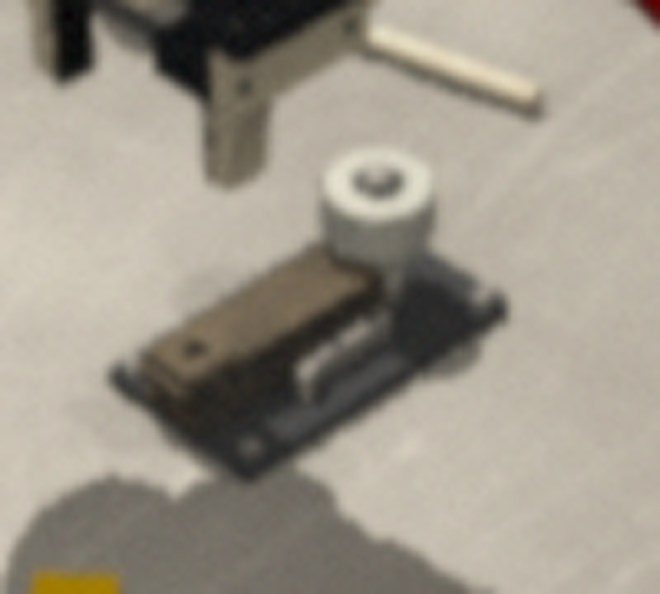

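```bash
python3 - <<'E'
from h import *
for nm,box in (('1',(0,110,30,120)),('8',(0,65,200,310))):
    s=np.load(f's{nm}.npy',allow_pickle=True).item(); C=cam('wrist',s)
    im=cv2.imread(f'pics/w{nm}.png'); g=cv2.cvtColor(im,cv2.COLOR_BGR2GRAY)
    r0,r1,c0,c1=box; m=np.zeros_like(g); m[r0:r1,c0:c1]=(g[r0:r1,c0:c1]>185)*255
    m=cv2.morphologyEx(m,cv2.MORPH_OPEN,np.ones((3,3)))
    cv2.imwrite(f'pics/m{nm}.png',m)
    cs,_=cv2.findContours(m,cv2.RETR_EXTERNAL,cv2.CHAIN_APPROX_NONE); c=max(cs,key=cv2.contourArea)
    p=c[:,0].astype(float); p=p[p[:,1]>1]
    h=cv2.convexHull(p.astype(np.float32))[:,0]
    print(nm,len(p),h.min(0),h.max(0))
    for z in (72,74,76,78,80):
        q=np.array([ray(C,x,z)[:2] for x in p]); 
        q=q[np.argsort(np.arctan2(*(q-q.mean(0)).T))]
        A=np.c_[2*q,np.ones(len(q))]; b=(q**2).sum(1)
        for _ in range(5):
            w,*_r=np.linalg.lstsq(A,b,rcond=None); r=np.sqrt(w[2]+w[0]**2+w[1]**2)
            e=np.hypot(*(q-w[:2]).T)-r; k=e>-1.0; A,b,q=A[k],b[k],q[k]
        print(z,np.round(w[:2],1),round(r,2),len(q))
s=np.load('s8.npy',allow_pickle=True).item(); C=cam('wrist',s)
f=lambda p,z: ray(C,((p[0]+.5)*.64-.5,(p[1]+.5)*.64-.5),z)[:2]
print('post',f((397,17),83))
S=[f((334,258),13),f((457,258),13)]; m=(S[0]+S[1])/2; d=S[0]-S[1]
u=np.array([d[1],-d[0]])/np.linalg.norm(d); print('screws',m,np.degrees(np.arctan2(u[1],u[0])),m+117.6*u)
print('stack end',f((362,288),40),f((421,289),40))
E
```

```text
1 272 [50. 28.] [104.  84.]
72 [576.2  74.8] 23.29 119
74 [575.7  73.9] 23.14 119
76 [575.3  73. ] 22.99 119
78 [574.8  72.1] 22.84 120
80 [574.3  71.2] 22.69 121Traceback (most recent call last):
  File "<stdin>", line 8, in <module>
ValueError: max() iterable argument is empty
```

```bash
python3 - <<'E'
from h import *
s=np.load('s8.npy',allow_pickle=True).item(); C=cam('wrist',s)
f=lambda p,z: ray(C,((p[0]+.5)*.64-.5,(p[1]+.5)*.64-.5),z)[:2]
print('post',f((397,17),83),'collar',f((398.5,22),75),f((399,83),75), f((342,22),75),f((457,22),75))
S=[f((334,258),13),f((457,258),13)]; m=(S[0]+S[1])/2; d=S[0]-S[1]
u=np.array([d[1],-d[0]])/np.linalg.norm(d); print('screws',m,np.degrees(np.arctan2(u[1],u[0])),m+117.6*u)
a=f((362,288),40);b=f((421,289),40);c=(a+b)/2
P=np.array([575.3,72]);A=np.radians(16.2);uu=np.array([np.cos(A),np.sin(A)]);vv=np.array([-uu[1],uu[0]])
print('stack end',(c-P)@uu,(c-P)@vv)
print('front vis mid',(f((396,84),40)-P)@vv)
E
```

```text
post [574.17722995  73.02126988] collar [574.53073366  72.37062037] [549.84828058  64.71903739] [567.19795656  97.06076422] [582.12045146  46.81533326]
screws [462.27752878  40.13421309] 16.581870872178435 [574.9868884   73.69550407]
stack end -131.42877972187938 3.2039619014988285
front vis mid 1.4393195309499371
```

Stack end is at -131 mm (seated value about -132) and the collar underside is at about 48 mm. Moving over the collar and winding the wrist back counter-clockwise.

{"name": "move_arm", "arguments": {"commands": [[0.01,0,0.85,0,-1,0,1],[0,0,0,0,-1,0,1],[0,0,0,0,-1,0,1],[0,0,0,0,-1,0,1],[0,0,0,0,-1,0,1],[0,0,0,0,-1,0,1],[0,0,0,0,-1,0,1],[0,0,0,0,-1,0,1],[0,0,0,0,-1,0,1],[0,0,0,0,-1,0,1],[0,0,0,0,-1,0,1],[0,0,0,0,-1,0,1]]}}

```text
time_s: 12.7
ee_pos: [478.8, 44.9, 177.9]
eef_rot: [[0.974, -0.001, 0.227], [-0.227, -0.001, 0.974], [-0.001, -1.0, -0.001]]
wrist_force: [1.0, -0.4, -0.4]
grip_width: 87.4
```

```bash
cat > g.py <<'E'
from h import *
import sys
def to(x,y,z):
    s=ctrl.read_state(); R=np.array(s['eef_rot']); d=np.array([x,y,z])-s['ee_pos']
    print(s['time_s'],np.round(s['qpos'],2),np.round(s['ee_pos'],1),'units',np.round(R.T@d/40,3),'F',np.round(s['wrist_force'],1),'T',np.round(s['ft_torque'],3),s['grip_width'])
to(*map(float,sys.argv[1:4]))
E
python3 g.py 574.8 72.6 52.5
```

```text
12.7 [ 0.5   0.08 -0.47  0.   -1.02  2.41] [478.8  44.9 177.9] units [2.184 3.13  1.222] F [ 1.  -0.4 -0.4] T [-0.055 -0.165  0.032] 87.39770823484137
```

{"name": "move_arm", "arguments": {"commands": [[0.73,0,0.41,0,0,0,1],[0.73,0,0.41,0,0,0,1],[0.73,0,0.4,0,0,0,1],[0,0.8,0,0,-1,0,1],[0,0.5,0,0,-1,0,1],[0,0,0,0,0,0,1],[0,0,0,0,0,0,1]]}}

```text
time_s: 13.4
ee_pos: [575.3, 72.0, 126.2]
eef_rot: [[0.998, -0.001, 0.06], [-0.06, -0.001, 0.998], [-0.001, -1.0, -0.001]]
wrist_force: [0.4, -0.7, 0.6]
grip_width: 87.4
```

```bash
python3 g.py 574.8 72.6 52.5; python3 - <<'E'
from h import *
im,s=snap('wrist','w9')
cv2.imwrite('pics/w9b.png',cv2.resize(im[:,:,::-1],(800,600),interpolation=cv2.INTER_CUBIC))
C=cam('wrist',s); f=lambda X: np.round((proj(C,X)+.5)/.64-.5)
print(f((574.8,72.6,83)),f((574.8,72.6,76)))
E
```

```text
13.4 [ 0.46  0.29 -0.34  0.   -0.95  2.62] [575.3  72.  126.2] units [-0.011  1.843  0.016] F [ 0.4 -0.7  0.6] T [-0.046 -0.177  0.01 ] 87.42737502671149
[394. 347.] [394. 342.]
```

View pics/w9b.png

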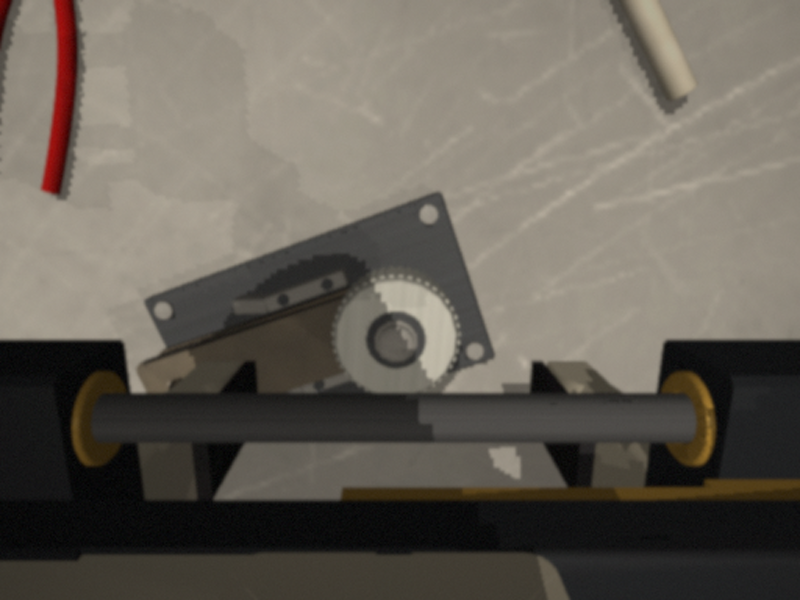

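The post shows at (397,340), predicted (394,347), so the offset is 2 mm or less; I aim halfway. Descending around the collar.

{"name": "move_arm", "arguments": {"commands": [[0,0.6,0.03,0,0,0,1],[0,0.6,0,0,0,0,1],[0,0.4,0,0,0,0,1],[0,0.24,0,0,0,0,1],[0,0,0,0,0,0,1],[0,0,0,0,0,0,1]]}}

```text
time_s: 14.05
ee_pos: [575.9, 73.7, 54.1]
eef_rot: [[0.998, 0.002, 0.059], [-0.059, 0.0, 0.998], [0.002, -1.0, 0.001]]
wrist_force: [-0.6, 0.6, 0.5]
grip_width: 87.8
```

{"name": "move_arm", "arguments": {"commands": [[0,0,0,0,0,0,-1],[0,0,0,0,0,0,-1],[0,0,0,0,0,0,-1],[0,0,0,0,0,0,-1],[0,0,0,0,0,0,-1],[0,0,0,0,0,0,-1]], "grip_force": 25}}

```text
time_s: 14.65
ee_pos: [576.3, 73.5, 53.3]
eef_rot: [[0.998, 0.002, 0.058], [-0.058, 0.0, 0.998], [0.002, -1.0, 0.0]]
wrist_force: [5.7, -1.2, -0.9]
grip_width: 53.5
```

```bash
python3 g.py 575 73 52.5
```

```text
14.65 [ 0.46  0.37 -0.41  0.   -0.78  2.62] [576.3  73.5  53.3] units [-0.031  0.019 -0.014] F [ 5.7 -1.2 -0.9] T [-0.522 -1.516 -0.017] 53.50121835811307
```

{"name": "move_arm", "arguments": {"commands": [[0.03,0,0,0,0,0,-1],[0,0,0,0,0,0,-1]]}}

```text
time_s: 14.85
ee_pos: [576.3, 73.5, 53.2]
eef_rot: [[0.998, -0.0, 0.058], [-0.058, 0.0, 0.998], [-0.0, -1.0, 0.0]]
wrist_force: [-0.3, 1.7, 4.0]
grip_width: 53.3
```

```bash
python3 g.py 575 73 52.5
```

```text
14.85 [ 0.46  0.37 -0.41 -0.   -0.79  2.62] [576.3  73.5  53.2] units [-0.032  0.019 -0.014] F [-0.3  1.7  4. ] T [ 0.256  0.256 -0.049] 53.32786838919653
```

{"name": "move_arm", "arguments": {"commands": [[0,0.004,0,0,1,0,-1],[0,0.004,0,0,1,0,-1],[0,0.004,0,0,1,0,-1],[0,0.004,0,0,1,0,-1]]}}

```text
time_s: 15.25
ee_pos: [576.5, 73.4, 52.6]
eef_rot: [[0.917, 0.001, 0.399], [-0.399, 0.0, 0.917], [0.0, -1.0, 0.0]]
wrist_force: [1.3, 0.2, 3.0]
grip_width: 53.7
```

```bash
python3 g.py 575 73 52.5
```

```text
15.25 [ 0.46  0.38 -0.41  0.   -0.78  2.27] [576.5  73.4  52.6] units [-0.03   0.002 -0.025] F [1.3 0.2 3. ] T [ 0.023 -0.218  0.093] 53.673101878036626
```

Turning moment 0.09 N m, which is the free drag. Keep spinning clockwise.

{"name": "move_arm", "arguments": {"commands": [[0,0.004,0,0,1,0,-1],[0,0.004,0,0,1,0,-1],[0,0.004,0,0,1,0,-1],[0,0.004,0,0,1,0,-1],[0,0.004,0,0,1,0,-1],[0,0.004,0,0,1,0,-1],[0,0.004,0,0,1,0,-1],[0,0.004,0,0,1,0,-1],[0,0.004,0,0,1,0,-1],[0,0.004,0,0,1,0,-1],[0,0.004,0,0,1,0,-1],[0,0.004,0,0,1,0,-1]]}}

```text
time_s: 16.45
ee_pos: [576.9, 73.0, 50.6]
eef_rot: [[0.113, 0.001, 0.994], [-0.994, -0.0, 0.113], [0.0, -1.0, 0.001]]
wrist_force: [3.6, -3.8, -0.2]
grip_width: 53.5
```

```bash
python3 g.py 575 73 52.5; python3 - <<'E'
from h import *
im,s=snap('scene','sc9')
cv2.imwrite('pics/sc9b.png',cv2.resize(im[130:220,200:300,::-1],(660,594),interpolation=cv2.INTER_CUBIC))
E
```

```text
16.45 [ 0.46  0.38 -0.41  0.   -0.78  1.22] [576.9  73.   50.6] units [-0.006 -0.048 -0.047] F [ 3.6 -3.8 -0.2] T [-1.041 -1.242  0.126] 53.463227052493735
```

View pics/sc9b.png

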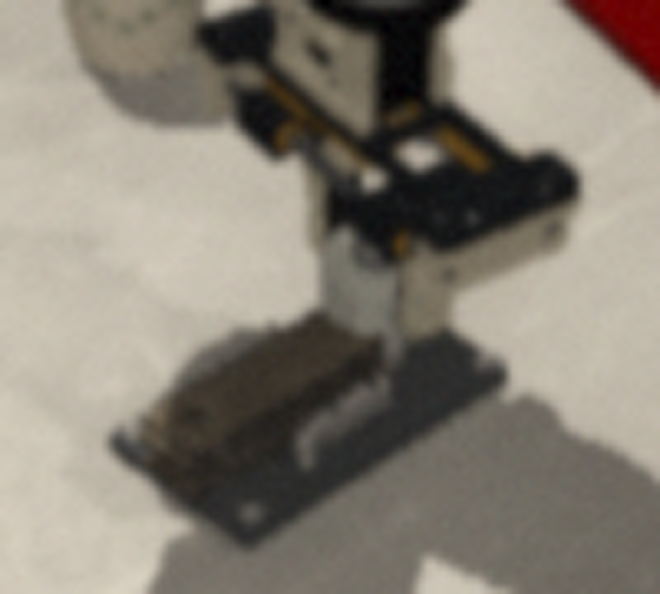

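{"name": "move_arm", "arguments": {"commands": [[0.022,0,0.018,0,0,0,-1],[0,0.004,0,0,1,0,-1],[0,0.004,0,0,1,0,-1],[0,0.004,0,0,1,0,-1],[0,0.004,0,0,1,0,-1],[0,0.004,0,0,1,0,-1],[0,0.004,0,0,1,0,-1],[0,0.004,0,0,1,0,-1],[0,0.004,0,0,1,0,-1]]}}

```text
time_s: 17.4
ee_pos: [576.8, 72.5, 49.2]
eef_rot: [[-0.55, -0.0, 0.835], [-0.835, -0.0, -0.55], [0.0, -1.0, -0.0]]
wrist_force: [0.1, -0.5, 3.0]
grip_width: 53.5
```

```bash
python3 g.py 575 73 52.5
```

```text
17.4 [ 0.46  0.38 -0.41 -0.   -0.78  0.53] [576.8  72.5  49.2] units [ 0.015 -0.081 -0.046] F [ 0.1 -0.5  3. ] T [-0.12   0.025  0.072] 53.541179124215205
```

{"name": "move_arm", "arguments": {"commands": [[0,0.004,0,0,1,0,-1],[0,0.004,0,0,1,0,-1]]}}

```text
time_s: 17.6
ee_pos: [576.8, 72.4, 48.9]
eef_rot: [[-0.687, -0.0, 0.727], [-0.727, -0.0, -0.687], [0.0, -1.0, -0.0]]
wrist_force: [-1.0, -2.3, 2.9]
grip_width: 53.4
```

```bash
python3 g.py 575 73 52.5
```

```text
17.6 [ 0.46  0.38 -0.41 -0.   -0.78  0.35] [576.8  72.4  48.9] units [ 0.02  -0.089 -0.043] F [-1.  -2.3  2.9] T [-0.158 -0.015  0.065] 53.4355310187625
```

{"name": "move_arm", "arguments": {"commands": [[0,0.004,0,0,1,0,-1],[0,0.004,0,0,1,0,-1]]}}

```text
time_s: 17.8
ee_pos: [576.7, 72.3, 48.6]
eef_rot: [[-0.802, -0.001, 0.597], [-0.597, -0.0, -0.802], [0.001, -1.0, -0.0]]
wrist_force: [-0.3, -2.0, 3.3]
grip_width: 53.5
```

```bash
python3 g.py 575 73 52.5
```

```text
17.8 [ 0.46  0.38 -0.41 -0.   -0.78  0.18] [576.7  72.3  48.6] units [ 0.024 -0.098 -0.038] F [-0.3 -2.   3.3] T [-0.302  0.088  0.084] 53.52276142051432
```

{"name": "move_arm", "arguments": {"commands": [[0,0.004,0,0,1,0,-1],[0,0.004,0,0,1,0,-1]]}}

```text
time_s: 18.0
ee_pos: [576.6, 72.3, 48.3]
eef_rot: [[-0.894, -0.001, 0.448], [-0.448, -0.0, -0.894], [0.001, -1.0, -0.0]]
wrist_force: [-1.0, -1.0, 3.7]
grip_width: 53.4
```

```bash
python3 g.py 575 73 52.5
```

```text
18.0 [ 0.46  0.38 -0.41 -0.   -0.78  0.  ] [576.6  72.3  48.3] units [ 0.028 -0.106 -0.035] F [-1.  -1.   3.7] T [-0.341  0.081  0.083] 53.39311648948491
```

{"name": "move_arm", "arguments": {"commands": [[0,0.004,0,0,1,0,-1]]}}

```text
time_s: 18.1
ee_pos: [576.5, 72.2, 48.1]
eef_rot: [[-0.93, -0.001, 0.369], [-0.369, -0.0, -0.93], [0.001, -1.0, 0.0]]
wrist_force: [-1.5, -1.6, 4.1]
grip_width: 53.7
```

```bash
python3 g.py 575 73 52.5
```

```text
18.1 [ 0.46  0.38 -0.41 -0.   -0.78 -0.08] [576.5  72.2  48.1] units [ 0.028 -0.111 -0.032] F [-1.5 -1.6  4.1] T [-0.392  0.175  0.119] 53.723456168281736
```

{"name": "move_arm", "arguments": {"commands": [[0,0.005,0,0,1,0,-1],[0,0.005,0,0,1,0,-1]]}}

```text
time_s: 18.3
ee_pos: [576.4, 72.2, 47.7]
eef_rot: [[-0.979, -0.001, 0.202], [-0.202, -0.001, -0.979], [0.001, -1.0, 0.0]]
wrist_force: [-2.0, -1.7, 5.4]
grip_width: 53.4
```

```bash
python3 g.py 575 73 52.5
```

```text
18.3 [ 0.46  0.38 -0.41 -0.   -0.78 -0.26] [576.4  72.2  47.7] units [ 0.031 -0.119 -0.027] F [-2.  -1.7  5.4] T [-0.34   0.379  0.078] 53.35556950384601
```

{"name": "move_arm", "arguments": {"commands": [[0,0.005,0,0,1,0,-1],[0,0.005,0,0,1,0,-1]]}}

```text
time_s: 18.5
ee_pos: [576.3, 72.2, 47.4]
eef_rot: [[-1.0, -0.001, 0.028], [-0.028, -0.001, -1.0], [0.001, -1.0, 0.001]]
wrist_force: [-2.1, -0.8, 5.8]
grip_width: 53.5
```

```bash
python3 g.py 575 73 52.5
```

```text
18.5 [ 0.46  0.38 -0.41 -0.   -0.78 -0.43] [576.3  72.2  47.4] units [ 0.033 -0.127 -0.022] F [-2.1 -0.8  5.8] T [-0.337  0.618  0.134] 53.5017731585828
```

{"name": "move_arm", "arguments": {"commands": [[0,0.002,0,0,1,0,-1],[0,0.002,0,0,1,0,-1]]}}

```text
time_s: 18.7
ee_pos: [576.2, 72.2, 47.1]
eef_rot: [[-0.989, -0.001, -0.146], [0.146, -0.001, -0.989], [0.001, -1.0, 0.001]]
wrist_force: [-3.2, -0.8, 3.9]
grip_width: 53.6
```

```bash
python3 g.py 575 73 52.5
```

```text
18.7 [ 0.46  0.38 -0.41 -0.   -0.78 -0.61] [576.2  72.2  47.1] units [ 0.033 -0.135 -0.016] F [-3.2 -0.8  3.9] T [-0.351  0.424  0.091] 53.649090274101816
```

{"name": "move_arm", "arguments": {"commands": [[0,0.003,0,0,1,0,-1],[0,0.003,0,0,1,0,-1]]}}

```text
time_s: 18.9
ee_pos: [576.1, 72.2, 46.7]
eef_rot: [[-0.949, -0.002, -0.315], [0.315, -0.001, -0.949], [0.001, -1.0, 0.001]]
wrist_force: [-2.5, -1.4, 3.6]
grip_width: 53.6
```

```bash
python3 g.py 575 73 52.5
```

```text
18.9 [ 0.46  0.38 -0.41 -0.   -0.77 -0.78] [576.1  72.2  46.7] units [ 0.032 -0.144 -0.011] F [-2.5 -1.4  3.6] T [-0.222  0.578  0.063] 53.552837674084685
```

{"name": "move_arm", "arguments": {"commands": [[0,0.003,0,0,1,0,-1]]}}

```text
time_s: 19.0
ee_pos: [576.1, 72.2, 46.6]
eef_rot: [[-0.918, -0.002, -0.397], [0.397, -0.001, -0.918], [0.001, -1.0, 0.001]]
wrist_force: [-2.4, -0.7, 2.9]
grip_width: 53.2
```

```bash
python3 g.py 575 73 52.5
```

```text
19.0 [ 0.46  0.38 -0.41 -0.   -0.77 -0.87] [576.1  72.2  46.6] units [ 0.032 -0.148 -0.008] F [-2.4 -0.7  2.9] T [-0.226  0.498  0.059] 53.234286424756874
```

{"name": "move_arm", "arguments": {"commands": [[0,0.003,0,0,1,0,-1]]}}

```text
time_s: 19.1
ee_pos: [576.0, 72.2, 46.4]
eef_rot: [[-0.88, -0.002, -0.475], [0.475, -0.001, -0.88], [0.001, -1.0, 0.001]]
wrist_force: [-3.7, 0.1, 3.0]
grip_width: 53.6
```

```bash
python3 g.py 575 73 52.5
```

```text
19.1 [ 0.46  0.38 -0.41 -0.   -0.77 -0.96] [576.   72.2  46.4] units [ 0.032 -0.151 -0.005] F [-3.7  0.1  3. ] T [-0.111  0.57   0.068] 53.64830531532913
```

{"name": "move_arm", "arguments": {"commands": [[0,0.003,0,0,1,0,-1]]}}

```text
time_s: 19.2
ee_pos: [576.0, 72.3, 46.3]
eef_rot: [[-0.835, -0.002, -0.55], [0.55, -0.001, -0.835], [0.001, -1.0, 0.002]]
wrist_force: [-3.0, 0.5, 3.7]
grip_width: 53.8
```

```bash
python3 g.py 575 73 52.5
```

```text
19.2 [ 0.46  0.38 -0.41 -0.   -0.77 -1.04] [576.   72.3  46.3] units [ 0.031 -0.155 -0.001] F [-3.   0.5  3.7] T [-0.022  0.818  0.412] 53.76252859929663
```

The moment jumped to 0.41 N m: touch. Hold a row and read again.

{"name": "move_arm", "arguments": {"commands": [[0,0,0,0,0,0,-1],[0,0,0,0,0,0,-1]]}}

```text
time_s: 19.4
ee_pos: [576.0, 72.3, 46.3]
eef_rot: [[-0.837, -0.002, -0.547], [0.547, -0.0, -0.837], [0.001, -1.0, 0.001]]
wrist_force: [-4.6, -0.1, 5.9]
grip_width: 53.6
```

```bash
python3 g.py 575 73 52.5
```

```text
19.4 [ 0.46  0.38 -0.41 -0.   -0.77 -1.04] [576.   72.3  46.3] units [ 0.031 -0.154 -0.001] F [-4.6 -0.1  5.9] T [ 0.088  1.406 -0.298] 53.62583075077969
```

{"name": "move_arm", "arguments": {"commands": [[0,0,0,0,0,0,-1]]}}

```text
time_s: 19.5
ee_pos: [576.0, 72.3, 46.3]
eef_rot: [[-0.837, -0.002, -0.547], [0.547, -0.0, -0.837], [0.001, -1.0, 0.001]]
wrist_force: [-4.1, -0.3, 4.9]
grip_width: 53.4
```

```bash
python3 g.py 575 73 52.5
```

```text
19.5 [ 0.46  0.38 -0.41 -0.   -0.77 -1.04] [576.   72.3  46.3] units [ 0.031 -0.154 -0.001] F [-4.1 -0.3  4.9] T [ 0.07   1.429 -0.32 ] 53.39730565878494
```

{"name": "move_arm", "arguments": {"commands": [[0,0,0,0,0,0,-1],[0,0,0,0,0,0,-1]]}}

```text
time_s: 19.7
ee_pos: [576.0, 72.3, 46.3]
eef_rot: [[-0.837, -0.002, -0.547], [0.547, -0.0, -0.837], [0.001, -1.0, 0.001]]
wrist_force: [-4.1, 0.7, 5.3]
grip_width: 53.5
```

```bash
python3 g.py 575 73 52.5
```

```text
19.7 [ 0.46  0.38 -0.41 -0.   -0.77 -1.04] [576.   72.3  46.3] units [ 0.031 -0.155 -0.002] F [-4.1  0.7  5.3] T [ 0.085  1.363 -0.263] 53.53886053756619
```

{"name": "move_arm", "arguments": {"commands": [[0,0,0,0,0.04,0,-1],[0,0,0,0,0,0,-1]]}}

```text
time_s: 19.9
ee_pos: [576.0, 72.3, 46.3]
eef_rot: [[-0.836, -0.002, -0.549], [0.549, -0.0, -0.836], [0.001, -1.0, 0.001]]
wrist_force: [-4.9, 0.2, 5.5]
grip_width: 53.6
```

```bash
python3 g.py 575 73 52.5
```

```text
19.9 [ 0.46  0.38 -0.41 -0.   -0.77 -1.04] [576.   72.3  46.3] units [ 0.03  -0.155 -0.002] F [-4.9  0.2  5.5] T [ 0.072  1.414 -0.057] 53.571283908599945
```

{"name": "move_arm", "arguments": {"commands": [[0,0,0,0,0.06,0,-1],[0,0,0,0,0,0,-1]]}}

```text
time_s: 20.1
ee_pos: [576.0, 72.3, 46.3]
eef_rot: [[-0.833, -0.002, -0.553], [0.553, -0.001, -0.833], [0.001, -1.0, 0.001]]
wrist_force: [-4.7, 0.3, 6.0]
grip_width: 53.7
```

```bash
python3 g.py 575 73 52.5
```

```text
20.1 [ 0.46  0.38 -0.41 -0.   -0.77 -1.05] [576.   72.3  46.3] units [ 0.032 -0.154 -0.001] F [-4.7  0.3  6. ] T [0.03  1.365 0.217] 53.651731099316706
```

{"name": "move_arm", "arguments": {"commands": [[0,0,0,0,0.04,0,-1],[0,0,0,0,0,0,-1]]}}

```text
time_s: 20.3
ee_pos: [576.0, 72.2, 46.3]
eef_rot: [[-0.831, -0.002, -0.556], [0.556, -0.001, -0.831], [0.001, -1.0, 0.002]]
wrist_force: [-4.8, -0.2, 5.6]
grip_width: 53.5
```

```bash
python3 g.py 575 73 52.5
```

```text
20.3 [ 0.46  0.38 -0.41 -0.   -0.77 -1.05] [576.   72.2  46.3] units [ 0.031 -0.155 -0.002] F [-4.8 -0.2  5.6] T [0.011 1.452 0.341] 53.5161002721875
```

{"name": "move_arm", "arguments": {"commands": [[0,0,0,0,0.06,0,-1],[0,0,0,0,0,0,-1]]}}

```text
time_s: 20.5
ee_pos: [576.0, 72.3, 46.3]
eef_rot: [[-0.828, -0.002, -0.56], [0.56, -0.001, -0.828], [0.001, -1.0, 0.002]]
wrist_force: [-4.5, -0.6, 4.6]
grip_width: 53.6
```

```bash
python3 g.py 575 73 52.5
```

```text
20.5 [ 0.46  0.38 -0.41 -0.   -0.77 -1.06] [576.   72.3  46.3] units [ 0.031 -0.155 -0.001] F [-4.5 -0.6  4.6] T [0.075 1.403 0.35 ] 53.56162096470659
```

{"name": "move_arm", "arguments": {"commands": [[0,0,0,0,0.1,0,-1],[0,0,0,0,0,0,-1]]}}

```text
time_s: 20.7
ee_pos: [576.0, 72.3, 46.3]
eef_rot: [[-0.823, -0.002, -0.568], [0.568, -0.001, -0.823], [0.001, -1.0, 0.002]]
wrist_force: [-5.2, -0.2, 5.1]
grip_width: 53.5
```

```bash
python3 g.py 575 73 52.5
```

```text
20.7 [ 0.46  0.38 -0.41 -0.   -0.77 -1.07] [576.   72.3  46.3] units [ 0.031 -0.155 -0.001] F [-5.2 -0.2  5.1] T [0.078 1.527 0.427] 53.508992881082214
```

0.43 N m is about 0.34 above drag, so this is firm enough. I'll relax the wrist twist and side load, then open.

{"name": "move_arm", "arguments": {"commands": [[0.02,-0.015,0.014,0,-0.08,0,-1],[0,0,0,0,0,0,-1]]}}

```text
time_s: 20.9
ee_pos: [576.0, 72.3, 46.4]
eef_rot: [[-0.826, -0.0, -0.564], [0.564, -0.0, -0.826], [0.0, -1.0, 0.0]]
wrist_force: [2.3, -1.7, -6.3]
grip_width: 53.4
```

```bash
python3 g.py 575 73 52.5
```

```text
20.9 [ 0.46  0.38 -0.42 -0.   -0.77 -1.06] [576.   72.3  46.4] units [ 0.029 -0.153 -0.001] F [ 2.3 -1.7 -6.3] T [-0.688 -0.97   0.171] 53.372487005895415
```

{"name": "move_arm", "arguments": {"commands": [[0,0,0,0,0,0,1],[0,0,0,0,0,0,1],[0,0,0,0,0,0,1],[0,0,0,0,0,0,1],[0,0,0,0,0,0,1],[0,0,0,0,0,0,1]]}}

```text
time_s: 21.5
ee_pos: [576.1, 72.5, 47.1]
eef_rot: [[-0.825, 0.0, -0.566], [0.566, 0.0, -0.825], [-0.0, -1.0, -0.0]]
wrist_force: [-0.3, -0.7, -0.4]
grip_width: 87.2
```

```bash
python3 g.py 575 73 52.5
```

```text
21.5 [ 0.46  0.38 -0.42 -0.   -0.77 -1.06] [576.1  72.5  47.1] units [ 0.03  -0.134  0.007] F [-0.3 -0.7 -0.4] T [ 0.108 -0.092  0.005] 87.16895404566188
```

Released cleanly. Rising and backing off to look.

{"name": "move_arm", "arguments": {"commands": [[0,-0.4,0,0,0,0,1],[0,-1,0,0,0,0,1],[0,-1,0,0,0,0,1],[0,-1,0,0,0,0,1],[0,-0.6,0.8,0,0,0,1],[0,0,0.9,0,0,0,1],[0,0,0.9,0,0,0,1],[0,0,0.8,0,0,0,1],[0,0,0,0,0,0,1],[0,0,0,0,0,0,1]]}}

```text
time_s: 22.5
ee_pos: [499.1, -40.1, 207.5]
eef_rot: [[-0.824, 0.001, -0.566], [0.566, 0.0, -0.824], [-0.001, -1.0, -0.001]]
wrist_force: [-0.2, 0.7, 0.1]
grip_width: 87.7
```

```bash
python3 - <<'E'
from h import *
im,s=snap('top','t10'); print(s['time_s'],np.round(s['ee_pos'],1),np.round(s['wrist_force'],1))
cv2.imwrite('pics/t10b.png',cv2.resize(im[:,:,::-1],(800,600)))
im,s=snap('scene','sc10')
cv2.imwrite('pics/sc10b.png',cv2.resize(im[130:230,190:310,::-1],(720,600),interpolation=cv2.INTER_CUBIC))
E
```

```text
22.5 [499.1 -40.1 207.5] [-0.2  0.7  0.1]
```

View pics/t10b.png

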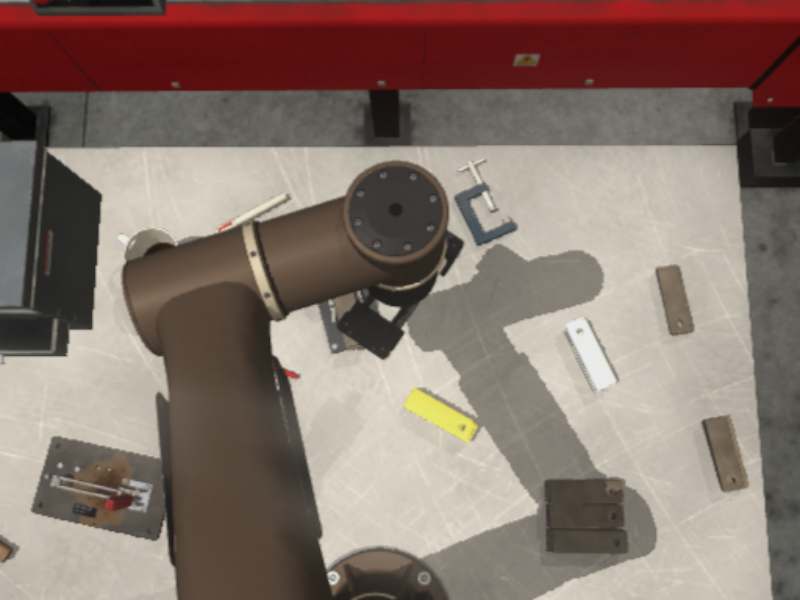

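View pics/sc10b.png

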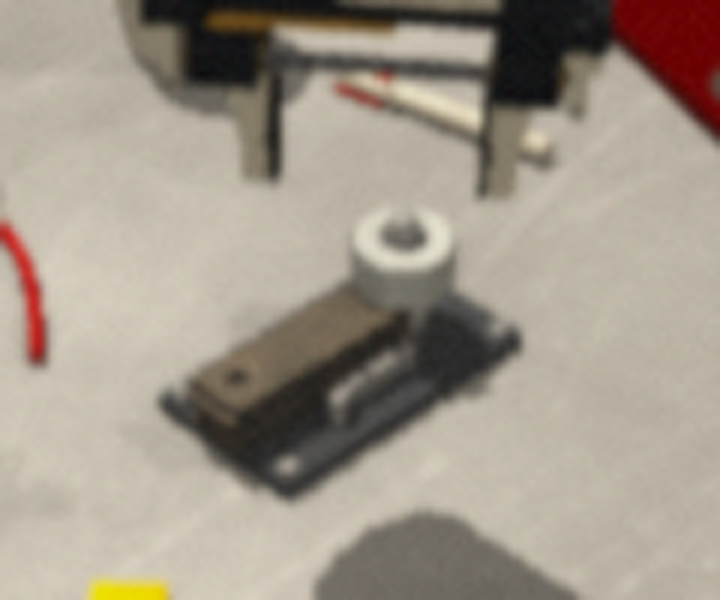

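The scene view shows the collar (400,255) sitting down on the stack with no gap and the post tip standing proud of it. The stack is in the channel. In the top view the C-clamp and marker are where they were. Handing in.

```bash
python3 - <<'E'
from h import *
a=cv2.imread('pics/scene0.png').astype(int);b=cv2.imread('pics/sc10.png').astype(int)
for n,(x0,y0,x1,y1) in {'pliers':(178,150,202,195),'marker':(243,138,285,160),'clamp':(312,200,366,242)}.items():
    print(n,np.abs(a-b)[y0:y1,x0:x1].mean().round(2))
print(ctrl.close_job())
E
```

```text
pliers 8.24
marker 41.17
clamp 9.49
the job is handed in; nothing more can be done
None
```

The stack is in the channel against the post's foot, nipped under the collar, and the job is handed in at about 22.5 s of the 72 s.

- **Stack:** I pushed it in along the channel until it stopped firmly. The wrist force reached 18 N with no further motion. The camera then put its outer end at about -131 mm from the post, where about -132 mm was expected.
- **Collar:** I spun it clockwise about 211° at a free drag of about 0.08 N m. I stopped at 0.43 N m, about 0.34 above the drag, which is roughly 33 N on the stack by the task's own figure. Right after the touch the resting moment read -0.3 N m. I took that as friction holding the hand, and crept on in small steps until the turning moment could be read properly.
- **Last look:** the collar sits on the stack with no visible gap. The gripper is open and well clear, with about zero force on it.
- **Pliers, marker and C-clamp:** I never went near them. Comparing the first and last scene pictures gave small differences for the pliers (8) and the clamp (9). The marker area differed a lot (41), most likely because the gripper is in front of it. In the last top view the clamp and the visible part of the marker look unmoved, but the arm covers most of the pliers, so I could not confirm those fully.

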